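Balance two dippers on the pivoting display bar

TASK

Hang the large dark dipper by its hook on one arm of the pivoting display bar and let go, then hang the small pale dipper on the other arm and shift it along until the bar rests level with both hanging free. Ease the load on and off so that the bar never drops or bangs and is never pressed hard, and leave the other things on the table alone.

Things in the scene. Friction and masses are not known exactly. Their poses are not given: they have to be found in the camera images.
- stand: dark wood display stand, fixed to the table: base plate 120 (x) x 200 (y) x 18 mm high, post 22 x 26 mm up to 212 mm. Origin: centre of the base's underside; the bar runs along its y axis when level
- bar (a joint): tilt of the pivoting bar in rad: 0 is level, positive lifts the arm on the stand's +y side; hard stops at -0.2 and 0.2, firm to press on. The bar swings freely and levels itself weakly, about 0.23 N m per rad, so one dipper alone takes it down to its stop
- bar_pivot (a point): pivot of the bar, in its middle, 199 mm above the table; x: pivot axis, y: along the bar, tilting with it. The bar is a pale round rod, 12 mm diameter, centred on this point, 370 mm long, with 22 mm brass balls centred 190 mm from the pivot. A brass pointer hangs from the pivot on the stand's +x side and covers the mark when level
- large: large, dark wooden dipper, upright, loose: cup 68 mm wide, 60 mm high; a handle rises from the rim on local -x to a hook over the cup's axis, with a grip block on top, 18 (x) by 14 (y) mm, 141 to 187 mm above the origin, on the axis; grip it 38 mm above the hook point to clear the bar. Origin: centre of underside, z up. Mass hidden: 160 to 240 g, always the heavier
- small: small, pale wooden dipper, upright, loose: cup 54 mm wide, 46 mm high; a handle rises from the rim on local -x to a hook over the cup's axis, with a grip block on top, 18 (x) by 14 (y) mm, 126 to 172 mm above the origin, on the axis; grip it 38 mm above the hook point to clear the bar. Origin: centre of underside, z up. Mass hidden: 105 to 150 g
- large_hook (a point): large dipper's hook: highest point of its V-shaped underside, 135 mm above the dipper's origin; 6 to 9 mm above the bar's axis when hanging. Slot 18 mm wide in x, open downwards and along local y (to lie along the bar), 16 mm wide strap; lip on local +x reaching 30 mm down; the bar comes in from +x, under the lip and over the cup's rim (75 mm below), then up into the hook
- small_hook (a point): small dipper's hook: highest point of its V-shaped underside, 120 mm above the dipper's origin; 6 to 9 mm above the bar's axis when hanging. Slot 18 mm wide in x, open downwards and along local y (to lie along the bar), 16 mm wide strap; lip on local +x reaching 30 mm down; the bar comes in from +x, under the lip and over the cup's rim (74 mm below), then up into the hook
- scoop: small brown wooden coffee scoop (bystander), 54 mm wide, 32 mm high, short handle
- knife: carving tool with a handle lying on the table (bystander)
- spoon: pale wooden spoon lying on the table (bystander)
- bowl: dark wooden bowl, 90 mm wide, 45 mm high (bystander)
- blank: pale wood blank 100 x 50 x 40 mm (bystander)
- oil: amber jar with brass cap, 44 mm wide, 90 mm high (bystander)
- stone: grey sharpening stone 140 x 50 x 25 mm (bystander)
Not all that is in view belongs to the job. What is meant by the small is not turquoise, and is the smaller of those in its own colour.

How it is judged:
On the way, in this order (a step that is already met when the one before it is completed fails the run):
1. the large dipper hangs on one arm of the bar, released, while the small one still stands on the table (z of large_hook in the frame of bar_pivot between 0.001 and 0.018 m and x of large_hook in the frame of bar_pivot between -0.01 and 0.01 m and contact force between large and the fingers below 0.05 N and (y of large_hook in the frame of bar_pivot above 0.03 m or y of large_hook in the frame of bar_pivot below -0.03 m) and height (world z) of small_hook below 0.15 m), for 0.3 s.
2. the small dipper also hangs, on the other arm (z of large_hook in the frame of bar_pivot between 0.001 and 0.018 m and x of large_hook in the frame of bar_pivot between -0.01 and 0.01 m and z of small_hook in the frame of bar_pivot between 0.001 and 0.018 m and x of small_hook in the frame of bar_pivot between -0.01 and 0.01 m and ((y of large_hook in the frame of bar_pivot above 0.03 m and y of small_hook in the frame of bar_pivot below -0.03 m) or (y of large_hook in the frame of bar_pivot below -0.03 m and y of small_hook in the frame of bar_pivot above 0.03 m))), for 0.3 s.
At the end, for the whole second after the job is handed in: both dippers hang by their hooks on the bar (crown on the rod), on opposite arms, each at least 30 mm from the pivot, and the bar is at rest and level within 0.035 rad (2 degrees), nothing touched by the robot (all of step 2 and value of joint bar between -0.035 and 0.035 rad and velocity of joint bar between -0.05 and 0.05 rad/s and linear speed of each of large, small below 0.02 m/s).
It fails at once if the bar drops or is flung: it turns faster than 1.2 rad/s (velocity of joint bar above 1.2 rad/s or velocity of joint bar below -1.2 rad/s).
It fails at once if a dipper is pressed or jammed against the stand or its bar with more than 20 N (contact force between any of large, small and stand above 20 N).
It fails at once if the robot pushes the stand or its bar with more than 5 N (contact force between any of the arm, the fingers and stand above 5 N).
It fails at once if a dipper is tipped over (more than 40 degrees) (angle between any of large, small's own z axis and vertical above 0.7 rad).
It fails at once if another thing on the table is moved by more than 30 mm (distance of any of scoop, knife, spoon, bowl, blank, oil, stone from where it was at the start of the episode above 0.03 m).
It also fails if it takes over 72 s, if anything falls off the work surface, if the arm or the gripper's body presses on something with over 40 N, if the wrist force passes 120 N, or if a joint passes its speed limit or range.

ROBOT

A 6-joint arm with a two-finger parallel gripper is mounted at the origin on the work surface. World frame = base frame: x ahead of the robot, y to its left, z up, the work surface at z = 0. Lengths are in m, angles in rad, forces in N, time in s.
With the tool pointing down it reaches from about 0.35 to 0.975 m from the base axis. Payload 7.1 kg.
Tool frame: the origin (TCP) lies at the very end of the fingers, on their centre line; the grasp point (between the pads) lies bot.grip_point_offset behind it (bot.grip_point_offset is the distance from the TCP to the grasp point, in m); z points along the fingers, y is the line along which they close (so a half turn about z gives the same grasp; the last joint's range is limited). The gripper opens to 88 mm and grips with 3 to 60 N. Pads are 20 mm wide; open, the fingers measure 115 mm over their backs; the gripper's body (75 mm by 178 mm) begins 61 mm behind the grasp point.
Start: joints at [-1.32, 0.423, 1.63, -0, 1.089, -0.019], TCP at [0.167, -0.602, 0.193] pointing down, gripper open.
Joint ranges: [-3, 3], [-0.9, 2.11], [0.09, 2.58], [-1.31, 4.45], [0.11, 2.69], [-2.54, 2.54]. Speed limits (rad/s): [2.39, 2.39, 3.01, 3.14, 3.14, 3.14].

INTERFACE

Orientations are given as a unit quaternion [x, y, z, w].
In Python, from plant import bot, eyes, workorder gives the robot as it stands.
- The arm moves only by the tool arm_command, never from a script. Its argument "series" is a list of rows, each an object with "translation": the shift along the tool's x, y, z in parts of the range, where 1.0 means 40 cm, a list of three; "twist": the turn about the tool's z in shares of 4 rad (1.0 is 4 rad); "gripper": the opening, from 0 (shut) to 1 (fully open). In form: [{"translation": [tx, ty, tz], "twist": twist, "gripper": gripper}, ...]. A call has 1 to 12 rows; each row is the pose to reach, as a shift and turn from the pose commanded when the call began, along the tool's axes at that moment; what a row does not reach only later rows make up. A row lasts 1/12 s, in which the tool goes at most 41.7 mm and 7.16 degrees, less where a joint would pass 70% of its speed; a pose out of reach is approached as far as the arm can. A shift or turn number past 1, either way, is cut back to 1. A call with a gripper value outside its range is refused whole. The fingers move at their own pace and stop on an object; "grip_force" is the grip in N (left out, the last holds). Time passes only in rows, so rows that repeat a pose let the fingers close. It gives the time, the measured TCP pose, the force, the opening and the grip force at its end, in the units of the state.
- bot.get_obs(): the state, without advancing time (a new reading comes with each control period).
- eyes.capture(name): name is "side" or "top"; returns the picture (384x512x3 uint8, red, green, blue); there is no depth.
- eyes.get_calibration(name): a dict with "intrinsics" (3x3 intrinsics, pixels), "xyz" and "attitude" of the camera in the world. Camera axes: x right, y up, looking along -z (the intrinsics and any distortion apply to the point x, -y, -z); pixel columns grow to the right and rows downward; lengths in m; the calibration is good to about 2 mm. A picture is of the moment at which its call begins. get_calibration takes no time and is no camera call.
- workorder.finish_job(): hands the job in; it is judged then, once.
The state is a dict: "t": time; "qpos": joint angles; "qvel": joint speeds; "tau": joint torques, N m; "position": TCP position; "tcp_rot": TCP orientation; "ft_force": force on the tool from outside, world axes, zero at the start; "moment": the same for the moment, N m; "opening": finger opening in m; "gripper_force": force on a finger pad.
Only numpy, scipy, OpenCV 4.12 (cv2) and the standard library are available. Lean on these libraries where they do the work, as an engineer would, in place of code of your own. Each camera call takes 0.05 s, during which the arm holds its last target. There are 200 camera calls.

## Working session

There is one attempt and no reset: what is moved stays moved. The work goes in short steps, Python scripts to look and compute and a tool call to move; the robot and the scene stay as the last step left them, time stands still between calls to the robot, and variables do not carry over. Pictures are saved under pics/ and viewed, at most 10 in all, crops included, and the job is handed in when it is done.

Besides the shell and the picture viewer there is one more tool, called after ">>>" by a JSON object that holds its "method" and its "body". arm_command: Moves the arm, as the interface text tells. Its arguments: {"type":"object","properties":{"series":{"type":"array"},"grip_force":{"type":"number"}},"required":["series"]}

```bash
mkdir -p pics; ls; python3 - <<'E'
from plant import bot, eyes, workorder
import cv2
for n in("side","top"):
    im=eyes.capture(n); cv2.imwrite(f"pics/{n}0.png",im[:,:,::-1])
    c=eyes.get_calibration(n); print(n,c)
print(bot.get_obs(), bot.grip_point_offset)
E
```

```text
pics
side {'intrinsics': array([[376.81178258,   0.        , 256.02560137],
       [  0.        , 376.81178258, 194.80324082],
       [  0.        ,   0.        ,   1.        ]]), 'xyz': array([0.23142842, 0.77226226, 0.92205515]), 'attitude': array([-0.06883124,  0.39112912,  0.90169065, -0.17098024])}
top {'intrinsics': array([[378.71999377,   0.        , 254.28656597],
       [  0.        , 378.71999377, 191.31383532],
       [  0.        ,   0.        ,   1.        ]]), 'xyz': array([ 0.31587104, -0.00751717,  1.2876736 ]), 'attitude': array([-0.06280247,  0.07481155,  0.7082551 , -0.6991665 ])}
{'t': 0.1, 'qpos': array([-1.32001048e+00,  4.23721918e-01,  1.63056627e+00, -4.56205921e-06,
        1.08857120e+00, -1.90023042e-02]), 'qvel': array([ 1.02788476e-03, -4.69747443e-04, -1.06098984e-03,  3.28037419e-04,
        9.16312511e-05,  2.16476927e-04]), 'tau': array([ 6.06806134e-04, -5.45615280e+01, -2.74324411e+01,  6.46003336e-02,
        1.88837660e-02, -1.44018838e-05]), 'position': array([ 0.16647689, -0.60189913,  0.19262457]), 'tcp_rot': array([ 9.90915241e-01,  1.34486370e-01, -7.52443048e-05, -6.28883008e-04]), 'ft_force': array([-0.63745342, -0.5719719 ,  0.73764388]), 'moment': array([-0.03523069, -0.00184745,  0.00397736]), 'gripper_force': 0.0, 'opening': 0.0877544268394951} 0.0187
```

View pics/side0.png

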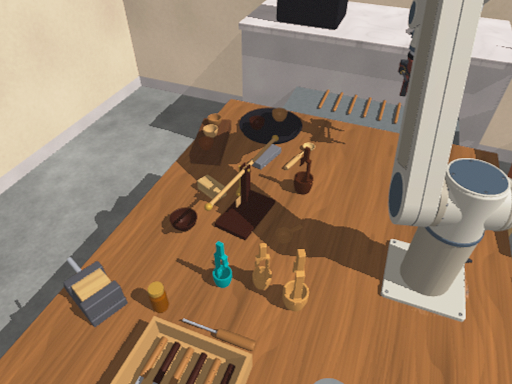

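View pics/top0.png

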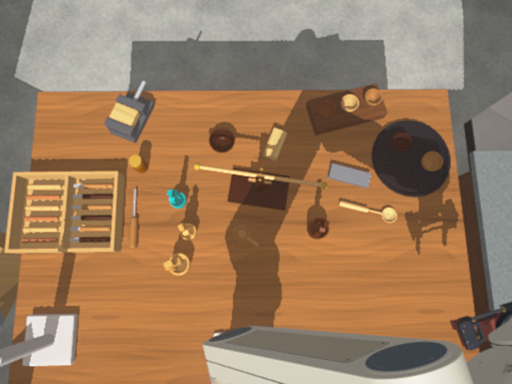

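Side view: large dark dipper at about (304,178). There are three candidates for the small: turquoise (222,265), pale (262,268) and pale (296,285). Turquoise is excluded, and of the two pale ones (262,268) looks smaller. I'll confirm with measurements and a crop.

```bash
cat > h.py <<'E'
import numpy as np, cv2
from plant import bot, eyes, workorder
from scipy.spatial.transform import Rotation as R
def cal(n):
    c=eyes.get_calibration(n); return c['intrinsics'],np.array(c['xyz']),R.from_quat(c['attitude']).as_matrix()
def proj(n,p):
    K,t,Rm=cal(n); q=(np.atleast_2d(p)-t)@Rm; q=q*[1,-1,-1]; u=q@K.T; return u[:,:2]/u[:,2:]
def ray(n,px):
    K,t,Rm=cal(n); d=np.linalg.inv(K)@[px[0],px[1],1.]; return t,Rm@(d*[1,-1,-1])
def onz(n,px,z):
    t,d=ray(n,px); return t+d*(z-t[2])/d[2]
def tri(a,b):
    (t1,d1),(t2,d2)=ray('side',a),ray('top',b); d1/=np.linalg.norm(d1); d2/=np.linalg.norm(d2)
    A=np.c_[d1,-d2]; s=np.linalg.lstsq(A,t2-t1,rcond=None)[0]
    p,q=t1+d1*s[0],t2+d2*s[1]; return (p+q)/2,np.linalg.norm(p-q)
def crop(im,x0,y0,x1,y1,f): return cv2.resize(im[y0:y1,x0:x1],None,fx=f,fy=f,interpolation=cv2.INTER_CUBIC)
E
python3 - <<'E'
from h import *
s=cv2.imread('pics/side0.png');t=cv2.imread('pics/top0.png')
a=crop(s,200,130,330,320,3); b=crop(t,150,150,345,285,2)
W=np.zeros((570,790,3),np.uint8); W[:a.shape[0],:a.shape[1]]=a; W[:b.shape[0],395:395+b.shape[1]]=b[:,:395]
cv2.imwrite('pics/c1.png',W)
for p in [(0.5,0,0),(0.5,0.2,0),(0.7,0,0)]: print(p,proj('side',p),proj('top',p))
E
```

```text
(0.5, 0, 0) [[262.32338655 229.47569608]] [[245.4416788  211.43530945]]
(0.5, 0.2, 0) [[238.08401457 277.72802497]] [[186.93956403 212.14323936]]
(0.7, 0, 0) [[207.13186054 213.07633155]] [[244.87963797 155.29154381]]
```

View pics/c1.png

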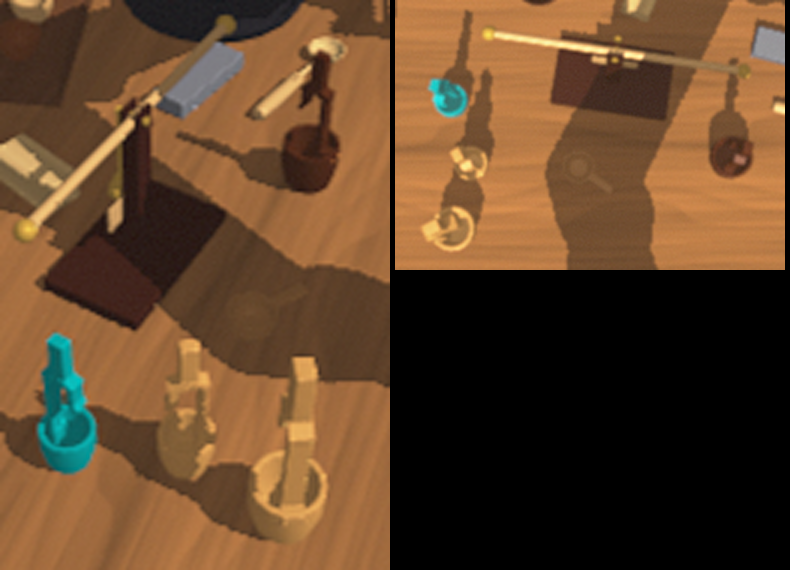

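The crop shows the pale dipper at side (262,268) / top (187,231) is clearly smaller than the pale one at side (296,285) / top (178,264), so it's the small. The dark large dipper is at side (304,178) / top (318,228). The scoop lies in the arm's shadow at side (283,233). Next I'll get poses and yaws.

```bash
python3 - <<'E'
from h import *
s=cv2.imread('pics/side0.png');t=cv2.imread('pics/top0.png')
T=[crop(s,284,140,334,200,8)[:,:400],crop(t,300,212,340,244,8),crop(s,242,238,292,298,6),crop(t,168,214,208,246,8)]
W=np.zeros((600,800,3),np.uint8)
def put(i,x,y):
    i=i[:600-y,:800-x]; W[y:y+i.shape[0],x:x+i.shape[1]]=i
put(crop(s,286,140,324,196,5),0,0);put(T[1],400,0);put(crop(s,242,238,282,294,5),0,300);put(T[3],400,300)
W=cv2.convertScaleAbs(W,alpha=1.6)
cv2.imwrite('pics/c2.png',W)
a,b=tri((209,207),(197,167)),tri((275,137),(323,185)); print(a,b)
print('large cup',onz('top',(318,228),.06)); print('small',onz('top',(187,231),.046))
E
```

```text
(array([0.60660547, 0.14129468, 0.19552214]), np.float64(0.0006562964357479849)) (array([ 0.54602501, -0.22981265,  0.2030599 ]), np.float64(0.0009831557011715474))
large cup [ 0.43421769 -0.23563833  0.06      ]
small [0.43130756 0.19115279 0.046     ]
```

View pics/c2.png

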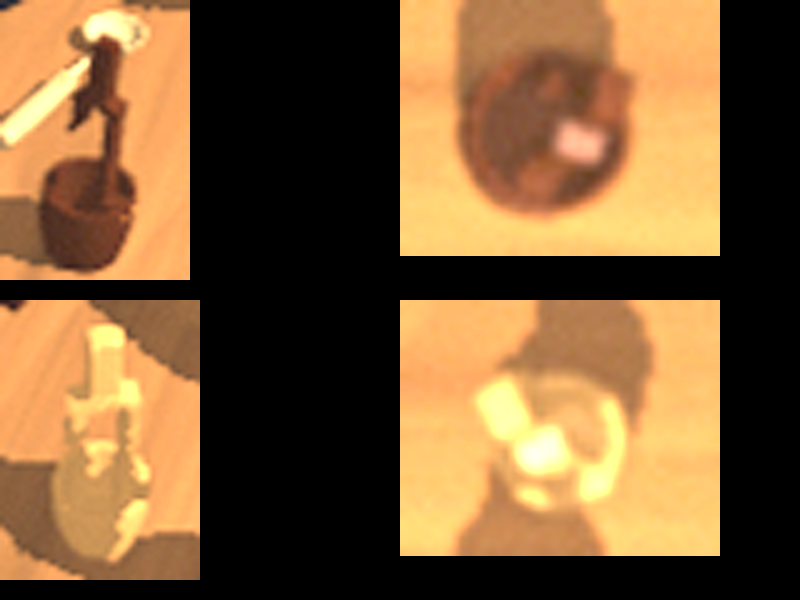

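Both dippers stand upright, each with its block top displaced outward in the top view: large at (326.2,223.9), small at (180.5,227.5). In the side view the lip is on the left and the handle on the right for both. I'll turn these into points and yaws.

```bash
python3 - <<'E'
from h import *
np.set_printoptions(precision=4,suppress=True)
s=cv2.imread('pics/side0.png');t=cv2.imread('pics/top0.png')
print('L blk',tri((307,148.4),(326.2,223.9)),'S blk',tri((263,244.4),(180.5,227.5)))
print('L blk top@.187',onz('side',(307,148.4),.187),onz('top',(326.2,223.9),.187))
print('S blk top@.172',onz('side',(263,244.4),.172),onz('top',(180.5,227.5),.172))
print('L foot',onz('top',(317.5,235.1),.06),'shoulder',onz('top',(322.5,229.9),.141),'lip',onz('side',(301,166),.105),'handle',onz('side',(308.5,166),.105))
print('S foot',onz('top',(192.4,236.5),.046),'shoulder',onz('top',(185.5,232.7),.126),'lip',onz('side',(256,266),.09),'prongR',onz('side',(267.6,266),.09))
# cup rim circles in top: large dark mask
hsv=cv2.cvtColor(t,cv2.COLOR_BGR2HSV)
for n,(x0,y0,x1,y1) in dict(L=(300,216,340,244)).items():
    m=(t[y0:y1,x0:x1,2]<105).astype(np.uint8)
    print('\n'.join(''.join('#' if v else '.' for v in r) for r in m))
E
```

```text
L blk (array([ 0.4347, -0.2378,  0.1811]), np.float64(0.0008125011390372854)) S blk (array([0.4304, 0.1904, 0.1714]), np.float64(0.000501694875862511))
L blk top@.187 [ 0.4335 -0.2298  0.187 ] [ 0.4336 -0.2366  0.187 ]
S blk top@.172 [0.4305 0.1909 0.172 ] [0.4301 0.1902 0.172 ]
L foot [ 0.4112 -0.2329  0.06  ] shoulder [ 0.4205 -0.234   0.141 ] lip [ 0.4476 -0.2347  0.105 ] handle [ 0.4235 -0.2444  0.105 ]
S foot [0.4132 0.1733 0.046 ] shoulder [0.4187 0.1828 0.126 ] lip [0.4438 0.2039 0.09  ] prongR [0.4148 0.1924 0.09  ]
........................................
........................................
...............##########...............
...............###########..............
........#.#...############..............
........###...###########...............
........#################...............
........#################...............
........#################...............
........################................
........#.##############................
........############.....##.............
........###########.......##............
........###########.......##............
........###########.......##............
........###########......###............
.........###########....###.............
.........#######....#######.............
..........#.###....#######..............
.............##....######...............
...................####.................
...................##...................
........................................
........................................
........................................
........................................
........................................
........................................
```

The rows are not in the units I measure in: shifts go in shares of 40 cm and turns go in shares of 4 rad. I convert before sending: 35.5 cm is 0.8875, 31.5 cm is 0.7875, 0.37 rad is 0.0925.

>>> {"method": "arm_command", "body": {"series": [{"translation": [0,0,-0.125],"twist": 0,"gripper": 0.5},{"translation": [0.0875,-0.07,-0.125],"twist": 0.025,"gripper": 0.5},{"translation": [0.175,-0.14,-0.125],"twist": 0.05,"gripper": 0.5},{"translation": [0.2625,-0.21,-0.125],"twist": 0.075,"gripper": 0.5},{"translation": [0.35,-0.28,-0.125],"twist": 0.0925,"gripper": 0.5},{"translation": [0.4375,-0.35,-0.125],"twist": 0.0925,"gripper": 0.5},{"translation": [0.525,-0.42,-0.125],"twist": 0.0925,"gripper": 0.5},{"translation": [0.6125,-0.49,-0.125],"twist": 0.0925,"gripper": 0.5},{"translation": [0.7,-0.56,-0.125],"twist": 0.0925,"gripper": 0.5},{"translation": [0.7875,-0.625,-0.125],"twist": 0.0925,"gripper": 0.5},{"translation": [0.8875,-0.705,-0.125],"twist": 0.0925,"gripper": 0.5},{"translation": [0.8875,-0.705,-0.125],"twist": 0.0925,"gripper": 0.5}], "grip_force": 10}}

```text
t: 1.1
position: [0.4344, -0.2337, 0.2432]
tcp_rot: [0.999, -0.05, -0.0, -0.0]
ft_force: [1.3, 0.0, 0.2]
opening: 0.0441
gripper_force: 0.0
```

```bash
cat >> h.py <<'E'
def st():
    o=bot.get_obs(); Rm=R.from_quat(o['tcp_rot']).as_matrix()
    print('t %.2f'%o['t'],'pos',o['position'].round(4),'psi %.3f'%np.arctan2(Rm[1,0],Rm[0,0]),'z',Rm[:,2].round(3),'F',o['ft_force'].round(2),'op %.4f'%o['opening'],'gf %.1f'%o['gripper_force'],'q6 %.2f'%o['qpos'][5])
    return o,Rm
def to(p,psi=None):
    o,Rm=st(); d=(np.array(p)-o['position'])@Rm*100
    ps=np.arctan2(Rm[1,0],Rm[0,0]); print('d cm',d.round(2),'twist',None if psi is None else round(ps-psi,3))
E
python3 - <<'E'
from h import *
im=eyes.capture('side');cv2.imwrite('pics/s1.png',im[:,:,::-1]);im=eyes.capture('top');cv2.imwrite('pics/t1.png',im[:,:,::-1])
to((.434,-.2355,.154),-.1)
E
```

```text
t 1.20 pos [ 0.4359 -0.2321  0.2431] psi -0.095 z [ 0.     0.001 -1.   ] F [ 0.41 -0.93 -0.47] op 0.0437 gf 0.0 q6 1.15
d cm [-0.16  0.37  8.91] twist 0.005
```

Converted, 8.9 cm is 0.2225, 7.5 cm is 0.1875.

>>> {"method": "arm_command", "body": {"series": [{"translation": [-0.005,0.01,0],"twist": 0,"gripper": 0.5},{"translation": [-0.005,0.01,0.05],"twist": 0,"gripper": 0.5},{"translation": [-0.005,0.01,0.1],"twist": 0,"gripper": 0.5},{"translation": [-0.005,0.01,0.15],"twist": 0,"gripper": 0.5},{"translation": [-0.005,0.01,0.1875],"twist": 0,"gripper": 0.5},{"translation": [-0.005,0.01,0.2225],"twist": 0,"gripper": 0.5},{"translation": [-0.005,0.01,0.2225],"twist": 0,"gripper": 0.5}]}}

```text
t: 1.78
position: [0.4283, -0.2402, 0.1517]
tcp_rot: [0.999, -0.051, -0.002, -0.001]
ft_force: [-0.1, 1.1, -0.5]
opening: 0.044
gripper_force: 0.0
```

```bash
python3 - <<'E'
from h import *
st()
S=eyes.capture('side')[:,:,::-1];T=eyes.capture('top')[:,:,::-1]
cv2.imwrite('pics/s2.png',S);cv2.imwrite('pics/t2.png',T)
W=np.zeros((600,800,3),np.uint8)
def put(i,x,y):
    i=i[:600-y,:800-x]; W[y:y+i.shape[0],x:x+i.shape[1]]=i
put(crop(S,280,120,340,200,4),0,0);put(crop(S,200,120,280,240,5)[:600],400,0);put(crop(S,240,236,290,296,5),0,320);put(crop(T,170,216,206,250,8)[:280,:140],250,320)
cv2.imwrite('pics/c3.png',W)
print(proj('side',(.576,-.044,.199)))
E
```

```text
t 1.78 pos [ 0.4283 -0.2402  0.1517] psi -0.102 z [-0.005  0.002 -1.   ] F [-0.15  1.15 -0.51] op 0.0440 gf 0.0 q6 1.14
[[245.29396069 168.54962359]]
```

View pics/c3.png

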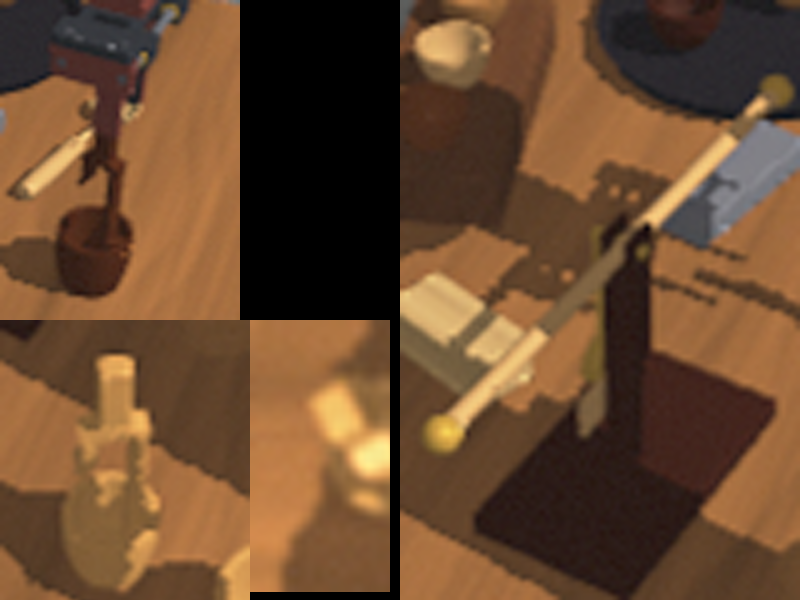

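The crop shows the fingers straddling the dark dipper's block, centred. Now I'll close on it and lift.

Converted, -0.4 cm is -0.01, 0.2 cm is 0.005.

>>> {"method": "arm_command", "body": {"series": [{"translation": [0.005,-0.01,0],"twist": 0,"gripper": 0.5},{"translation": [0.005,-0.01,0],"twist": 0,"gripper": 0.2},{"translation": [0.005,-0.01,0],"twist": 0,"gripper": 0.0},{"translation": [0.005,-0.01,0],"twist": 0,"gripper": 0.0},{"translation": [0.005,-0.01,0],"twist": 0,"gripper": 0.0},{"translation": [0.005,-0.01,0],"twist": 0,"gripper": 0.0},{"translation": [0.005,-0.01,0],"twist": 0,"gripper": 0.0}], "grip_force": 20}}

```text
t: 2.47
position: [0.4338, -0.2361, 0.1546]
tcp_rot: [0.999, -0.05, 0.0, 0.0]
ft_force: [-0.2, -0.4, 1.9]
opening: 0.0139
gripper_force: 20.0
```

```bash
python3 - <<'E'
from h import *
st()
t=cv2.imread('pics/t0.png') if 0 else None
for c,n in (('L',.60),):pass
S=cv2.imread('pics/s1.png')
a=np.array([.4305,.1905]); 
W=crop(S,240,236,290,296,9)
for yaw,col in((.72,(0,0,255)),(.72+np.pi,(255,0,0))):
    d=np.array([np.cos(yaw),np.sin(yaw)])
    for r,z in ((-.027,.046),(-.017,.12),(.0145,.12),(.0145,.09)):
        p=proj('side',[*(a+d*r),z])[0]; q=((p-[240,236])*9).astype(int); cv2.circle(W,tuple(int(v) for v in q),3,col,-1)
th=np.linspace(0,6.28,40); P=np.c_[a[0]+.027*np.cos(th),a[1]+.027*np.sin(th),0*th+.046]
for p in proj('side',P): q=((p-[240,236])*9).astype(int); cv2.circle(W,tuple(int(v) for v in q),1,(0,255,0),-1)
V=crop(cv2.imread('pics/t1.png'),170,216,206,250,9)
O=np.zeros((540,800,3),np.uint8);O[:W.shape[0],:W.shape[1]]=W;O[:V.shape[0],460:460+V.shape[1]]=V
cv2.imwrite('pics/c4.png',cv2.convertScaleAbs(O,alpha=1.3))
E
```

```text
t 2.47 pos [ 0.4338 -0.2361  0.1546] psi -0.100 z [ 0.001 -0.    -1.   ] F [-0.22 -0.41  1.95] op 0.0139 gf 20.0 q6 1.15
```

View pics/c4.png

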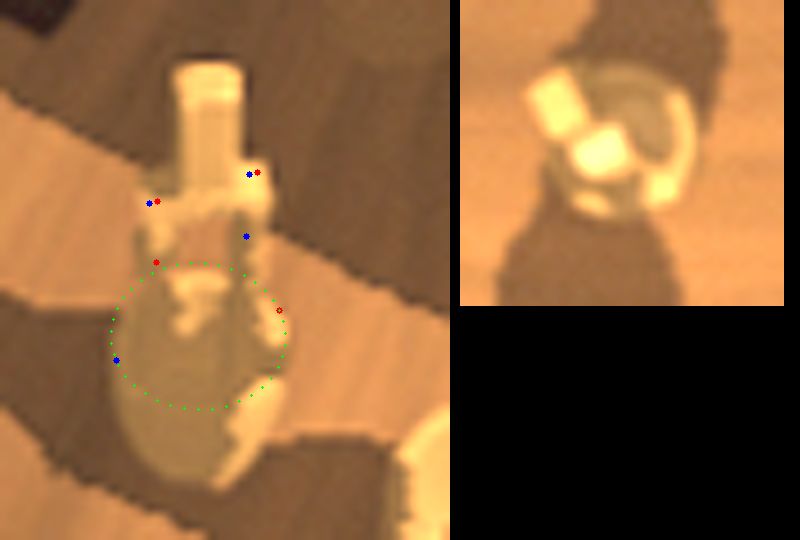

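The projected points confirm the small's lip is on its left (+x) side and its handle is at right: lip tip at (157,262) in the crop and handle foot near (280,310). That puts local +x at about 0.72 rad. The large is gripped at 13.9 mm, so I'll lift and stage it in front of the arm of the bar on the -y side.

Converted, -14.5 cm is -0.3625, -11.6 cm is -0.29, 0.06 rad is 0.015.

>>> {"method": "arm_command", "body": {"series": [{"translation": [0.005,-0.01,-0.025],"twist": 0,"gripper": 0.0},{"translation": [0.005,-0.01,-0.075],"twist": 0,"gripper": 0.0},{"translation": [0.005,-0.01,-0.15],"twist": 0,"gripper": 0.0},{"translation": [0.005,-0.01,-0.225],"twist": 0,"gripper": 0.0},{"translation": [0.005,-0.01,-0.29],"twist": 0,"gripper": 0.0},{"translation": [0.025,-0.075,-0.29],"twist": 0.005,"gripper": 0.0},{"translation": [0.05,-0.15,-0.29],"twist": 0.01,"gripper": 0.0},{"translation": [0.07,-0.225,-0.29],"twist": 0.015,"gripper": 0.0},{"translation": [0.0875,-0.3,-0.29],"twist": 0.015,"gripper": 0.0},{"translation": [0.095,-0.3625,-0.29],"twist": 0.015,"gripper": 0.0},{"translation": [0.095,-0.3625,-0.29],"twist": 0.015,"gripper": 0.0},{"translation": [0.095,-0.3625,-0.29],"twist": 0.015,"gripper": 0.0}]}}

```text
t: 3.47
position: [0.4858, -0.0942, 0.2705]
tcp_rot: [0.997, -0.079, -0.0, 0.0]
ft_force: [0.4, -0.6, -2.7]
opening: 0.0137
gripper_force: 20.0
```

```bash
python3 - <<'E'
from h import *
st()
S=eyes.capture('side')[:,:,::-1];T=eyes.capture('top')[:,:,::-1];st()
cv2.imwrite('pics/s3.png',S);cv2.imwrite('pics/t3.png',T)
A=crop(S,190,100,320,260,3);B=crop(T,180,140,345,260,2)
O=np.zeros((480,730,3),np.uint8);O[:,:390]=A;O[:240,395:725]=B
cv2.imwrite('pics/c5.png',O)
E
```

```text
t 3.47 pos [ 0.4858 -0.0942  0.2705] psi -0.157 z [-0.001 -0.    -1.   ] F [ 0.37 -0.62 -2.66] op 0.0137 gf 20.0 q6 1.51
t 3.57 pos [ 0.4857 -0.0956  0.2704] psi -0.160 z [-0. -0. -1.] F [-1.16 -0.44 -1.6 ] op 0.0134 gf 20.0 q6 1.51
```

View pics/c5.png

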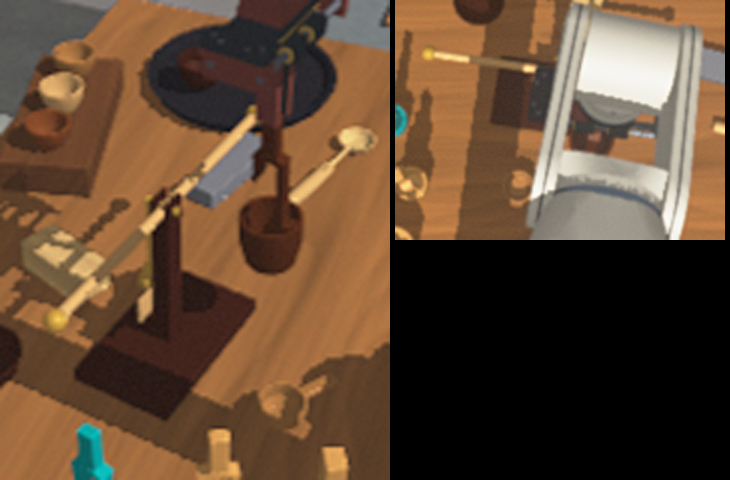

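The dipper hangs from the gripper with its lip (crop (262,165)) towards the bar and the cup in front of it. The bar is level and untouched. Advance over the bar.

Converted, 8 cm is 0.2, 7 cm is 0.175.

>>> {"method": "arm_command", "body": {"series": [{"translation": [0.025,0,0],"twist": 0,"gripper": 0.0},{"translation": [0.05,0,0],"twist": 0,"gripper": 0.0},{"translation": [0.075,0,0],"twist": 0,"gripper": 0.0},{"translation": [0.1,0,0],"twist": 0,"gripper": 0.0},{"translation": [0.125,0,0],"twist": 0,"gripper": 0.0},{"translation": [0.15,0,0],"twist": 0,"gripper": 0.0},{"translation": [0.175,0,0],"twist": 0,"gripper": 0.0},{"translation": [0.2,0,0],"twist": 0,"gripper": 0.0},{"translation": [0.2,0,0],"twist": 0,"gripper": 0.0},{"translation": [0.2,0,0],"twist": 0,"gripper": 0.0}]}}

```text
t: 4.4
position: [0.5652, -0.1082, 0.2699]
tcp_rot: [0.997, -0.08, -0.0, -0.0]
ft_force: [-0.3, -0.8, -1.7]
opening: 0.0134
gripper_force: 20.0
```

```bash
python3 - <<'E'
from h import *
st()
S=eyes.capture('side')[:,:,::-1];T=eyes.capture('top')[:,:,::-1]
cv2.imwrite('pics/s4.png',S);cv2.imwrite('pics/t4.png',T)
def line(f,x0,y0,x1,y1):
    pass
# ball centroids (brass) from the first pictures
for n,boxes in (('side',[(202,200,216,214),(268,131,282,144)]),('top',[(191,161,203,173),(316,179,330,191)])):
    im=cv2.imread(f'pics/{n}0.png')
    for x0,y0,x1,y1 in boxes:
        c=im[y0:y1,x0:x1].astype(int); print(n,(x0,y0)); 
        print(cv2.resize(cv2.cvtColor(c.astype(np.uint8),cv2.COLOR_BGR2HSV)[:,:,2],None,fx=1,fy=1))
E
```

```text
t 4.40 pos [ 0.5652 -0.1082  0.2699] psi -0.160 z [-0.001  0.    -1.   ] F [-0.29 -0.78 -1.72] op 0.0134 gf 20.0 q6 1.52
side (202, 200)
[[119  85  91  91  93  95  97  94  86 140 203 231 238 239]
 [156 152 156 155 129  91  92  88 137 203 229 237 239 227]
 [165 170 171 171 165 153 126 142 201 230 237 239 227 172]
 [168 169 168 163 162 178 185 193 204 226 239 226 169 101]
 [169 169 159 150 171 195 212 217 214 214 228 202  98  78]
 [169 169 150 144 181 204 225 231 223 221 209 157 132 112]
 [168 163 141 143 182 212 237 244 236 226 206 147 150 143]
 [170 163 135 134 170 200 221 228 225 212 179 146 150 155]
 [171 167 144 128 154 181 196 204 206 184 154 151 153 162]
 [170 169 154 128 127 152 171 179 176 164 158 157 161 170]
 [170 167 164 159 143 129 138 145 150 159 161 163 168 149]
 [169 165 166 170 161 156 156 155 156 161 161 165 171 162]
 [166 165 167 166 164 166 164 161 163 162 161 168 168 169]
 [164 166 165 165 165 165 161 160 161 162 166 169 168 166]]
side (268, 131)
[[ 30  33  31  32  33  32  33  30  34  32  31  27  32  28]
 [ 29  30  31  38  30  30  32  31  31  34  33  34  29  32]
 [
[... 1299 characters left out ...]
9 133 123 130 148 181 187 187 186 189 189 187 181]
 [164 132 108 106 111 139 176 186 184 186 186 186 188 189]
 [156 120 107 109 120 146 167 168 168 168 175 179 182 179]
 [152 132 125 127 141 161 153 146 144 146 161 177 184 185]
 [150 150 148 149 151 149 139 136 137 136 145 164 183 189]
 [159 158 159 157 154 149 137 141 142 136 139 153 178 185]
 [152 148 148 152 152 146 139 141 146 141 137 149 171 178]
 [150 133 130 137 143 144 136 138 142 141 148 160 166 170]
 [158 121 109 116 130 148 139 136 137 153 178 181 172 170]
 [166 123 108 110 127 155 154 145 143 167 199 185 177 178]
 [156 121 109 112 117 145 168 169 161 172 186 181 181 180]
 [130 112 109 108 114 137 177 182 179 178 180 181 180 179]]
```

```bash
cat >> h.py <<'E'
PIV=np.array([.576,-.044,.199]); B=np.array([.161,.987,0])
def ballpx(th): return proj('side',PIV+.19*(np.cos(th)*B+np.array([0,0,np.sin(th)])))[0]
def tilt(S):  # S: BGR side view; + = +y(world) arm up
    ref=cv2.imread('pics/side0.png')[198:214,200:217]
    x0,y0=185,170; A=S[y0:245,x0:240]
    m=cv2.matchTemplate(A,ref,cv2.TM_CCOEFF_NORMED); _,v,_,l=cv2.minMaxLoc(m)
    # subpixel
    def sp(a,b,c): return (a-c)/(2*(a-2*b+c)+1e-9)
    i,j=l[1],l[0]; dx=dy=0
    if 0<j<m.shape[1]-1: dx=sp(m[i,j-1],m[i,j],m[i,j+1])
    if 0<i<m.shape[0]-1: dy=sp(m[i-1,j],m[i,j],m[i+1,j])
    px=np.array([x0+j+dx+8.8,y0+i+dy+8.2])   # ball centre in ref at (208.8,206.2)
    th=np.linspace(-.25,.25,501); P=np.array([ballpx(t) for t in th])
    e=np.linalg.norm(P-px,axis=1); k=e.argmin(); print('ball px',px.round(1),'score %.2f'%v,'tilt %.3f'%th[k],'res %.1f'%e[k]); return th[k]
E
python3 - <<'E'
from h import *
a,b=tri((208.8,206.2),(196.2,167)),tri((275,138),(323.7,184.8)); print(a,b,(a[0]+b[0])/2)
for n in ('side0','s1','s2','s3','s4'): tilt(cv2.imread(f'pics/{n}.png'))
print(onz('top',(196.2,167),.199),onz('top',(323.7,184.8),.199))
E
```

```text
(array([0.60560175, 0.14305718, 0.20047835]), np.float64(7.43201320663049e-05)) (array([ 0.54746527, -0.23331777,  0.19659142]), np.float64(0.002011033376940481)) [ 0.57653351 -0.04513029  0.19853489]
ball px [208.8 206.2] score 1.00 tilt 0.008 res 0.4
ball px [208.7 206.3] score 0.82 tilt 0.006 res 0.3
ball px [208.7 206.3] score 0.81 tilt 0.006 res 0.3
ball px [208.9 206. ] score 0.88 tilt 0.010 res 0.5
ball px [208.9 206. ] score 0.86 tilt 0.010 res 0.5
[0.60603316 0.14327202 0.199     ] [ 0.54796211 -0.23267222  0.199     ]
```

Converted, 2.4 cm is 0.06, 1.8 cm is 0.045.

>>> {"method": "arm_command", "body": {"series": [{"translation": [0,0,0.015],"twist": 0,"gripper": 0.0},{"translation": [0,0,0.03],"twist": 0,"gripper": 0.0},{"translation": [0,0,0.045],"twist": 0,"gripper": 0.0},{"translation": [0,0,0.06],"twist": 0,"gripper": 0.0},{"translation": [0,0,0.06],"twist": 0,"gripper": 0.0}]}}

```text
t: 4.92
position: [0.5638, -0.108, 0.2445]
tcp_rot: [0.997, -0.08, -0.001, -0.0]
ft_force: [0.9, -0.5, -2.2]
opening: 0.0137
gripper_force: 20.0
```

```bash
python3 - <<'E'
from h import *
S=eyes.capture('side')[:,:,::-1]; cv2.imwrite('pics/s5.png',S); tilt(S); st()
cv2.imwrite('pics/c6.png',crop(S,225,120,285,180,10))
E
```

```text
ball px [208.7 205.9] score 0.85 tilt 0.014 res 0.3
t 4.97 pos [ 0.5642 -0.1081  0.2452] psi -0.160 z [-0.002  0.    -1.   ] F [ 0.56  0.73 -2.29] op 0.0135 gf 20.0 q6 1.52
```

View pics/c6.png

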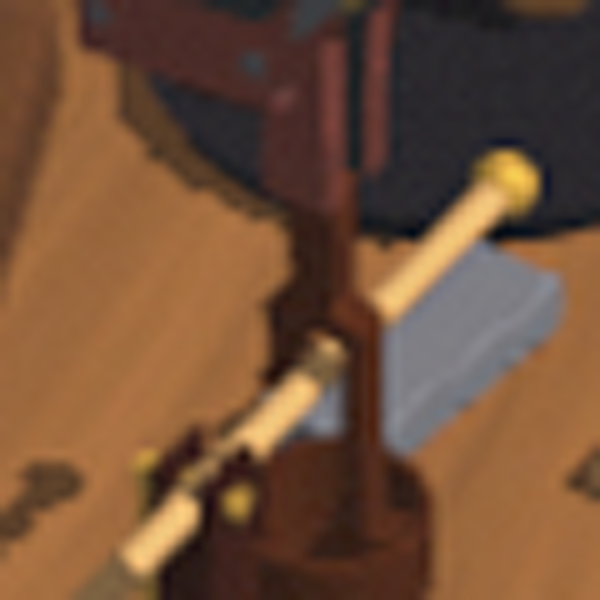

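The rod now sits between the handle (right) and the lip (left), under the crown at about (345,345). I'll ease the load down.

Converted, 3 cm is 0.075, 2.8 cm is 0.07.

>>> {"method": "arm_command", "body": {"series": [{"translation": [0,0,0.0125],"twist": 0,"gripper": 0.0},{"translation": [0,0,0.025],"twist": 0,"gripper": 0.0},{"translation": [0,0,0.035],"twist": 0,"gripper": 0.0},{"translation": [0,0,0.0425],"twist": 0,"gripper": 0.0},{"translation": [0,0,0.0488],"twist": 0,"gripper": 0.0},{"translation": [0,0,0.055],"twist": 0,"gripper": 0.0},{"translation": [0,0,0.06],"twist": 0,"gripper": 0.0},{"translation": [0,0,0.065],"twist": 0,"gripper": 0.0},{"translation": [0,0,0.07],"twist": 0,"gripper": 0.0},{"translation": [0,0,0.075],"twist": 0,"gripper": 0.0},{"translation": [0,0,0.075],"twist": 0,"gripper": 0.0}]}}

```text
t: 5.88
position: [0.5647, -0.1082, 0.2159]
tcp_rot: [0.997, -0.08, -0.0, -0.0]
ft_force: [0.1, 0.6, -2.7]
opening: 0.0135
gripper_force: 20.0
```

```bash
python3 - <<'E'
from h import *
S=eyes.capture('side')[:,:,::-1]; cv2.imwrite('pics/s6.png',S); tilt(S); st()
E
```

```text
ball px [208.8 197.3] score 0.69 tilt 0.172 res 0.7
t 5.93 pos [ 0.5648 -0.1082  0.2161] psi -0.160 z [-0.  0. -1.] F [ 0.03  0.26 -1.14] op 0.0133 gf 20.0 q6 1.52
```

Converted, 0.2 cm is 0.005, 0.15 cm is 0.0038.

>>> {"method": "arm_command", "body": {"series": [{"translation": [0,0,0.0025],"twist": 0,"gripper": 0.0},{"translation": [0,0,0.0038],"twist": 0,"gripper": 0.0},{"translation": [0,0,0.005],"twist": 0,"gripper": 0.0},{"translation": [0,0,0.005],"twist": 0,"gripper": 0.0},{"translation": [0,0,0.005],"twist": 0,"gripper": 0.0}]}}

```text
t: 6.35
position: [0.565, -0.1083, 0.2144]
tcp_rot: [0.997, -0.08, 0.0, 0.0]
ft_force: [0.1, -0.3, -0.8]
opening: 0.0133
gripper_force: 20.0
```

```bash
python3 - <<'E'
from h import *
S=eyes.capture('side')[:,:,::-1]; cv2.imwrite('pics/s7.png',S); tilt(S); st()
eyes.capture('side');st()
E
```

```text
ball px [208.8 196.5] score 0.63 tilt 0.187 res 0.7
t 6.40 pos [ 0.565  -0.1082  0.2144] psi -0.160 z [ 0.  0. -1.] F [ 0.31 -0.22 -0.53] op 0.0135 gf 20.0 q6 1.52
t 6.45 pos [ 0.5649 -0.1082  0.2144] psi -0.160 z [ 0. -0. -1.] F [-0.59  0.51  0.54] op 0.0136 gf 20.0 q6 1.52
```

Converted, 0.05 cm is 0.0013.

>>> {"method": "arm_command", "body": {"series": [{"translation": [0,0,0.0013],"twist": 0,"gripper": 0.0},{"translation": [0,0,0.0013],"twist": 0,"gripper": 0.17},{"translation": [0,0,0.0013],"twist": 0,"gripper": 0.2},{"translation": [0,0,0.0013],"twist": 0,"gripper": 0.25},{"translation": [0,0,0.0013],"twist": 0,"gripper": 0.32},{"translation": [0,0,0.0013],"twist": 0,"gripper": 0.32},{"translation": [0,0,0.0013],"twist": 0,"gripper": 0.32}]}}

```text
t: 7.03
position: [0.5649, -0.1082, 0.2137]
tcp_rot: [0.997, -0.08, -0.0, -0.0]
ft_force: [-0.7, -0.5, 0.4]
opening: 0.028
gripper_force: 0.0
```

```bash
python3 - <<'E'
from h import *
S=eyes.capture('side')[:,:,::-1]; cv2.imwrite('pics/s8.png',S); tilt(S); st()
P=cv2.imread('pics/s7.png'); A=crop(P,225,115,305,235,5);Bc=crop(S,225,115,305,235,5)
cv2.imwrite('pics/c7.png',np.hstack([A[:,:395],Bc[:,:395]]))
E
```

```text
ball px [208.8 196.5] score 0.64 tilt 0.186 res 0.7
t 7.08 pos [ 0.5649 -0.1083  0.2138] psi -0.160 z [ 0. -0. -1.] F [ 0.11  0.41 -0.18] op 0.0279 gf 0.0 q6 1.52
```

View pics/c7.png

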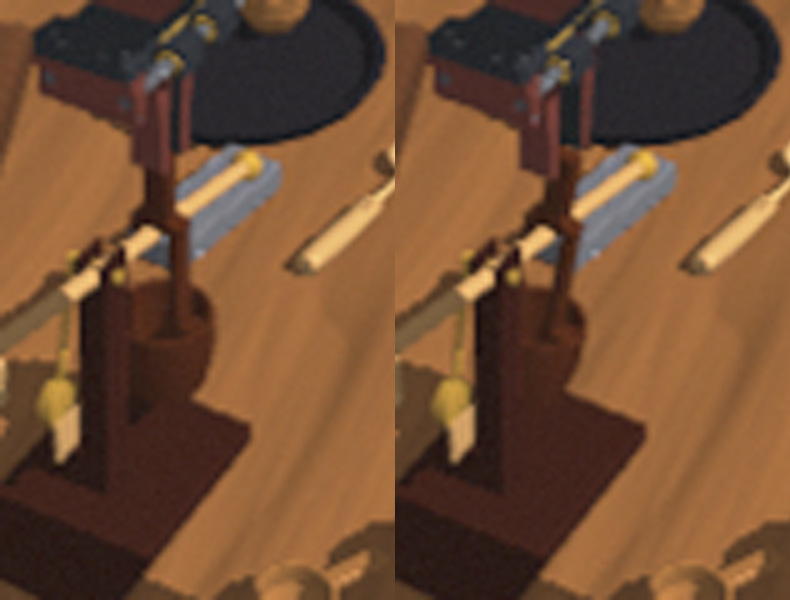

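Right half: after release the large hangs on the rod, leaning with the bar at its stop, and its block top leans towards the outer finger. I'll open wider before rising.

Converted, -8 cm is -0.2, -6 cm is -0.15.

>>> {"method": "arm_command", "body": {"series": [{"translation": [0,0,0],"twist": 0,"gripper": 0.5},{"translation": [0,0,0],"twist": 0,"gripper": 0.5},{"translation": [0,0,-0.025],"twist": 0,"gripper": 0.5},{"translation": [0,0,-0.075],"twist": 0,"gripper": 0.5},{"translation": [0,0,-0.15],"twist": 0,"gripper": 0.5},{"translation": [0,0,-0.2],"twist": 0,"gripper": 0.5},{"translation": [0,0,-0.2],"twist": 0,"gripper": 0.5}]}}

```text
t: 7.67
position: [0.5675, -0.1088, 0.2994]
tcp_rot: [0.997, -0.08, 0.004, 0.001]
ft_force: [-0.1, -1.3, 1.4]
opening: 0.0443
gripper_force: 0.0
```

Converted, -27.3 cm is -0.6825, -24.5 cm is -0.6125, -0.88 rad is -0.22.

>>> {"method": "arm_command", "body": {"series": [{"translation": [-0.075,-0.05,0],"twist": -0.025,"gripper": 0.5},{"translation": [-0.15,-0.125,0],"twist": -0.05,"gripper": 0.5},{"translation": [-0.225,-0.2,0],"twist": -0.075,"gripper": 0.5},{"translation": [-0.3,-0.275,0],"twist": -0.1,"gripper": 0.5},{"translation": [-0.375,-0.35,0],"twist": -0.125,"gripper": 0.5},{"translation": [-0.45,-0.4375,0],"twist": -0.15,"gripper": 0.5},{"translation": [-0.45,-0.525,0],"twist": -0.175,"gripper": 0.5},{"translation": [-0.45,-0.6125,0.025],"twist": -0.2,"gripper": 0.5},{"translation": [-0.45,-0.6825,0.075],"twist": -0.22,"gripper": 0.5},{"translation": [-0.45,-0.6825,0.125],"twist": -0.22,"gripper": 0.5},{"translation": [-0.45,-0.6825,0.125],"twist": -0.22,"gripper": 0.5},{"translation": [-0.45,-0.6825,0.125],"twist": -0.22,"gripper": 0.5}]}}

```text
t: 8.67
position: [0.4297, 0.1897, 0.2431]
tcp_rot: [0.936, 0.352, -0.002, 0.0]
ft_force: [0.1, 0.5, 1.1]
opening: 0.0439
gripper_force: 0.0
```

```bash
python3 - <<'E'
from h import *
S=eyes.capture('side')[:,:,::-1]; cv2.imwrite('pics/s9.png',S); tilt(S)
T=eyes.capture('top')[:,:,::-1]; cv2.imwrite('pics/t9.png',T)
to((.4305,.1905,.139),.72)
E
```

```text
ball px [218.6 194.1] score 0.47 tilt 0.239 res 10.3
t 8.77 pos [0.4311 0.1895 0.2446] psi 0.719 z [ 0.001  0.    -1.   ] F [ 0.49 -0.38  0.33] op 0.0437 gf 0.0 q6 1.24
d cm [ 1.000e-02 -1.200e-01  1.056e+01] twist -0.001
```

Converted, 10.5 cm is 0.2625, 9.3 cm is 0.2325.

>>> {"method": "arm_command", "body": {"series": [{"translation": [0,0,0.0625],"twist": 0,"gripper": 0.5},{"translation": [0,0,0.125],"twist": 0,"gripper": 0.5},{"translation": [0,0,0.1875],"twist": 0,"gripper": 0.5},{"translation": [0,0,0.2325],"twist": 0,"gripper": 0.5},{"translation": [0,0,0.2625],"twist": 0,"gripper": 0.5},{"translation": [0,0,0.2625],"twist": 0,"gripper": 0.5},{"translation": [0,0,0.2625],"twist": 0,"gripper": 0.1},{"translation": [0,0,0.2625],"twist": 0,"gripper": 0.0},{"translation": [0,0,0.2625],"twist": 0,"gripper": 0.0},{"translation": [0,0,0.2625],"twist": 0,"gripper": 0.0},{"translation": [0,0,0.2625],"twist": 0,"gripper": 0.0},{"translation": [0,0,0.2625],"twist": 0,"gripper": 0.0}], "grip_force": 20}}

```text
t: 9.77
position: [0.4314, 0.1902, 0.1397]
tcp_rot: [0.936, 0.352, 0.001, 0.0]
ft_force: [-1.1, -0.2, 6.6]
opening: 0.0141
gripper_force: 20.0
```

```bash
python3 - <<'E'
from h import *
S=eyes.capture('side')[:,:,::-1]; cv2.imwrite('pics/s10.png',S); tilt(S); st()
E
```

```text
ball px [231.8 179.8] score 0.58 tilt 0.250 res 26.7
t 9.82 pos [0.4314 0.1903 0.1397] psi 0.720 z [ 0.002  0.001 -1.   ] F [-0.8   0.29  6.36] op 0.0140 gf 20.0 q6 1.24
```

Converted, -15.2 cm is -0.38, -15 cm is -0.375, 0.8 rad is 0.2.

>>> {"method": "arm_command", "body": {"series": [{"translation": [0,0,-0.025],"twist": 0,"gripper": 0.0},{"translation": [0,0,-0.075],"twist": 0,"gripper": 0.0},{"translation": [0,0,-0.15],"twist": 0,"gripper": 0.0},{"translation": [0,0,-0.225],"twist": 0,"gripper": 0.0},{"translation": [0,0,-0.3],"twist": 0,"gripper": 0.0},{"translation": [0,0.025,-0.375],"twist": 0.025,"gripper": 0.0},{"translation": [-0.0075,0.075,-0.38],"twist": 0.055,"gripper": 0.0},{"translation": [-0.015,0.125,-0.38],"twist": 0.085,"gripper": 0.0},{"translation": [-0.0225,0.175,-0.38],"twist": 0.115,"gripper": 0.0},{"translation": [-0.03,0.225,-0.38],"twist": 0.145,"gripper": 0.0},{"translation": [-0.0375,0.2875,-0.38],"twist": 0.175,"gripper": 0.0},{"translation": [-0.0475,0.365,-0.38],"twist": 0.2,"gripper": 0.0}]}}

```text
t: 10.82
position: [0.5124, 0.0673, 0.2913]
tcp_rot: [0.999, -0.043, -0.0, -0.0]
ft_force: [-0.3, 0.1, -1.7]
opening: 0.0142
gripper_force: 20.0
```

```bash
python3 - <<'E'
from h import *
F=[]
for i in range(12):
    S=eyes.capture('side')[:,:,::-1]; F.append(bot.get_obs()['ft_force'])
F=np.array(F); print(F.mean(0).round(2),F.std(0).round(2))
cv2.imwrite('pics/s11.png',S); tilt(S); to((.513,.0676,.290),-.162)
E
```

```text
[ 0.29 -0.2  -1.09] [1.25 1.04 0.53]
ball px [207.6 197. ] score 0.60 tilt 0.176 res 0.5
t 11.42 pos [0.5125 0.0682 0.2909] psi -0.079 z [ 0.  0. -1.] F [-0.23  0.18 -0.51] op 0.0131 gf 20.0 q6 1.76
d cm [0.06 0.06 0.09] twist 0.083
```

Small weighs roughly 1.1 N against about 2.2 N for the large (noisy), so I'll start it about 120 mm out. Stage, then advance.

Converted, 8.2 cm is 0.205, -1.9 cm is -0.0475, 0.083 rad is 0.0208.

>>> {"method": "arm_command", "body": {"series": [{"translation": [0.0025,-0.025,-0.0075],"twist": 0.0125,"gripper": 0.0},{"translation": [0.005,-0.05,-0.0125],"twist": 0.0208,"gripper": 0.0},{"translation": [0.025,-0.0475,-0.0125],"twist": 0.0208,"gripper": 0.0},{"translation": [0.05,-0.0463,-0.0125],"twist": 0.0208,"gripper": 0.0},{"translation": [0.075,-0.045,-0.0125],"twist": 0.0208,"gripper": 0.0},{"translation": [0.1,-0.0425,-0.0125],"twist": 0.0208,"gripper": 0.0},{"translation": [0.125,-0.04,-0.0125],"twist": 0.0208,"gripper": 0.0},{"translation": [0.15,-0.0388,-0.0125],"twist": 0.0208,"gripper": 0.0},{"translation": [0.175,-0.0363,-0.0125],"twist": 0.0208,"gripper": 0.0},{"translation": [0.205,-0.0325,-0.0125],"twist": 0.0208,"gripper": 0.0},{"translation": [0.205,-0.0325,-0.0125],"twist": 0.0208,"gripper": 0.0}]}}

```text
t: 12.33
position: [0.5976, 0.0734, 0.2955]
tcp_rot: [0.997, -0.082, 0.0, 0.0]
ft_force: [-0.4, 0.7, -1.4]
opening: 0.0135
gripper_force: 20.0
```

```bash
python3 - <<'E'
from h import *
S=eyes.capture('side')[:,:,::-1]; cv2.imwrite('pics/s12.png',S); tilt(S); to((.5955,.0740,.270),-.16)
E
```

```text
ball px [231.8 180.1] score 0.56 tilt 0.250 res 26.6
t 12.38 pos [0.5964 0.0736 0.2953] psi -0.164 z [-0. -0. -1.] F [ 0.61  0.19 -0.13] op 0.0135 gf 20.0 q6 1.84
d cm [-0.09 -0.02  2.53] twist -0.004
```

Converted, 2.4 cm is 0.06, 1.8 cm is 0.045.

>>> {"method": "arm_command", "body": {"series": [{"translation": [-0.0013,0,0.015],"twist": 0,"gripper": 0.0},{"translation": [-0.0013,0,0.03],"twist": 0,"gripper": 0.0},{"translation": [-0.0013,0,0.045],"twist": 0,"gripper": 0.0},{"translation": [-0.0013,0,0.06],"twist": 0,"gripper": 0.0},{"translation": [-0.0013,0,0.06],"twist": 0,"gripper": 0.0}]}}

```text
t: 12.8
position: [0.5938, 0.0741, 0.27]
tcp_rot: [0.997, -0.081, -0.001, 0.0]
ft_force: [-0.7, -0.6, -1.8]
opening: 0.0136
gripper_force: 20.0
```

```bash
python3 - <<'E'
s=open('h.py').read()
s=s.replace("x0,y0=185,170; A=S[y0:245,x0:240]","x0,y0=192,180; A=S[y0:232,x0:226]")
s+='''
def tilt2(S):  # far (-y) ball, same idea
    ref=cv2.imread('pics/side0.png')[130:146,267:283]; x0,y0=258,112; A=S[y0:165,x0:292]
    m=cv2.matchTemplate(A,ref,cv2.TM_CCOEFF_NORMED); _,v,_,l=cv2.minMaxLoc(m)
    px=np.array([x0+l[0]+8,y0+l[1]+8]); th=np.linspace(-.25,.25,501)
    P=proj('side',PIV-.19*(np.cos(th)[:,None]*B+np.sin(th)[:,None]*np.array([0,0,1]))); e=np.linalg.norm(P-px,axis=1); k=e.argmin()
    print('far ball',px,'score %.2f'%v,'tilt %.3f'%th[k],'res %.1f'%e[k])
'''
open('h.py','w').write(s)
E
python3 - <<'E'
from h import *
S=eyes.capture('side')[:,:,::-1]; cv2.imwrite('pics/s13.png',S)
for n in ('s4','s8','s12','s13'): P=cv2.imread(f'pics/{n}.png'); print(n); tilt(P); tilt2(P)
st()
E
```

```text
s4
ball px [208.9 206. ] score 0.86 tilt 0.010 res 0.5
far ball [275 138] score 0.90 tilt 0.006 res 0.1
s8
ball px [208.8 196.5] score 0.64 tilt 0.186 res 0.7
far ball [274 147] score 0.62 tilt 0.190 res 0.2
s12
ball px [202.8 203. ] score 0.50 tilt 0.074 res 5.3
far ball [274 147] score 0.63 tilt 0.190 res 0.2
s13
ball px [202.8 203. ] score 0.50 tilt 0.074 res 5.3
far ball [274 147] score 0.62 tilt 0.190 res 0.2
t 12.85 pos [0.5942 0.0742 0.2708] psi -0.163 z [-0.002 -0.    -1.   ] F [-0.4  -0.25 -1.79] op 0.0135 gf 20.0 q6 1.84
```

Converted, 2.6 cm is 0.065, 2.3 cm is 0.0575.

>>> {"method": "arm_command", "body": {"series": [{"translation": [0,0,0.0125],"twist": 0,"gripper": 0.0},{"translation": [0,0,0.025],"twist": 0,"gripper": 0.0},{"translation": [0,0,0.035],"twist": 0,"gripper": 0.0},{"translation": [0,0,0.0425],"twist": 0,"gripper": 0.0},{"translation": [0,0,0.05],"twist": 0,"gripper": 0.0},{"translation": [0,0,0.0575],"twist": 0,"gripper": 0.0},{"translation": [0,0,0.065],"twist": 0,"gripper": 0.0},{"translation": [0,0,0.065],"twist": 0,"gripper": 0.0}]}}

```text
t: 13.52
position: [0.5949, 0.0741, 0.2452]
tcp_rot: [0.997, -0.082, -0.0, 0.0]
ft_force: [-0.3, -0.5, -0.5]
opening: 0.0132
gripper_force: 20.0
```

```bash
python3 - <<'E'
from h import *
S=eyes.capture('side')[:,:,::-1]; cv2.imwrite('pics/s14.png',S); tilt(S); tilt2(S); st()
F=[]
for i in range(5): eyes.capture('side'); F.append(bot.get_obs()['ft_force'])
print(np.mean(F,0).round(2))
E
```

```text
ball px [203.7 203.9] score 0.61 tilt 0.057 res 4.5
far ball [274 145] score 0.69 tilt 0.151 res 0.5
t 13.57 pos [0.595  0.0741 0.2455] psi -0.163 z [-0. -0. -1.] F [ 0.59  0.55 -0.6 ] op 0.0133 gf 20.0 q6 1.84
[ 0.05  0.1  -0.26]
```

Hooked: the bar follows (tilt 0.15, force mostly gone). I'll average the force to find the balance before easing on.

```bash
cat >> h.py <<'E'
def favg(n):
    F=[];U=[]
    for i in range(n): eyes.capture('side'); o=bot.get_obs(); F.append(o['ft_force']); U.append(o['tau'])
    F=np.array(F);U=np.array(U); print('F',F.mean(0).round(3),'se',(F.std(0)/n**.5).round(3),'tau',U.mean(0).round(3)[1:3],'se',(U.std(0)/n**.5).round(3)[1:3])
E
python3 - <<'E'
from h import *
favg(20)
E
```

```text
F [ 0.234 -0.206 -0.394] se [0.125 0.108 0.117] tau [-50.795 -29.236] se [0.002 0.005]
```

Converted, 1.6 cm is 0.04, 1.4 cm is 0.035.

>>> {"method": "arm_command", "body": {"series": [{"translation": [0,0,0.005],"twist": 0,"gripper": 0.0},{"translation": [0,0,0.01],"twist": 0,"gripper": 0.0},{"translation": [0,0,0.015],"twist": 0,"gripper": 0.0},{"translation": [0,0,0.02],"twist": 0,"gripper": 0.0},{"translation": [0,0,0.025],"twist": 0,"gripper": 0.0},{"translation": [0,0,0.03],"twist": 0,"gripper": 0.0},{"translation": [0,0,0.035],"twist": 0,"gripper": 0.0},{"translation": [0,0,0.04],"twist": 0,"gripper": 0.0},{"translation": [0,0,0.04],"twist": 0,"gripper": 0.0},{"translation": [0,0,0.04],"twist": 0,"gripper": 0.0}]}}

```text
t: 15.65
position: [0.5949, 0.0741, 0.2296]
tcp_rot: [0.997, -0.082, -0.0, 0.0]
ft_force: [0.6, -0.3, 0.6]
opening: 0.0136
gripper_force: 20.0
```

```bash
python3 - <<'E'
from h import *
S=eyes.capture('side')[:,:,::-1]; cv2.imwrite('pics/s15.png',S); tilt(S); tilt2(S); st(); favg(20)
E
```

```text
ball px [208.  205.5] score 0.75 tilt 0.023 res 0.3
far ball [275 139] score 0.86 tilt 0.027 res 0.1
t 15.70 pos [0.595  0.0741 0.2298] psi -0.163 z [-0. -0. -1.] F [ 0.49  0.97 -0.09] op 0.0133 gf 20.0 q6 1.84
F [ 0.158  0.025 -0.181] se [0.114 0.111 0.096] tau [-50.939 -28.38 ] se [0.008 0.004]
```

Converted, 0.7 cm is 0.0175, 0.6 cm is 0.015.

>>> {"method": "arm_command", "body": {"series": [{"translation": [0,0,0.005],"twist": 0,"gripper": 0.0},{"translation": [0,0,0.01],"twist": 0,"gripper": 0.0},{"translation": [0,0,0.015],"twist": 0,"gripper": 0.0},{"translation": [0,0,0.0175],"twist": 0,"gripper": 0.0},{"translation": [0,0,0.0175],"twist": 0,"gripper": 0.0},{"translation": [0,0,0.0175],"twist": 0,"gripper": 0.17},{"translation": [0,0,0.0175],"twist": 0,"gripper": 0.19},{"translation": [0,0,0.0175],"twist": 0,"gripper": 0.22},{"translation": [0,0,0.0175],"twist": 0,"gripper": 0.26},{"translation": [0,0,0.0175],"twist": 0,"gripper": 0.32},{"translation": [0,0,0.0175],"twist": 0,"gripper": 0.4},{"translation": [0,0,0.0175],"twist": 0,"gripper": 0.4}], "grip_force": 3}}

```text
t: 17.7
position: [0.595, 0.0741, 0.2228]
tcp_rot: [0.997, -0.081, 0.0, 0.0]
ft_force: [0.9, -0.3, -0.2]
opening: 0.0346
gripper_force: 0.0
```

```bash
python3 - <<'E'
from h import *
st()
for i in range(6):
    S=eyes.capture('side')[:,:,::-1]; tilt(S); tilt2(S)
cv2.imwrite('pics/s16.png',S); st()
E
```

```text
t 17.70 pos [0.595  0.0741 0.2228] psi -0.163 z [ 0. -0. -1.] F [ 0.85 -0.31 -0.19] op 0.0346 gf 0.0 q6 1.84
ball px [208.8 206.4] score 0.74 tilt 0.003 res 0.4
far ball [275 138] score 0.89 tilt 0.006 res 0.1
ball px [208.8 206.4] score 0.75 tilt 0.003 res 0.4
far ball [275 138] score 0.89 tilt 0.006 res 0.1
ball px [208.8 206.4] score 0.75 tilt 0.003 res 0.4
far ball [275 138] score 0.89 tilt 0.006 res 0.1
ball px [208.8 206.4] score 0.75 tilt 0.003 res 0.4
far ball [275 138] score 0.89 tilt 0.006 res 0.1
ball px [208.8 206.4] score 0.75 tilt 0.003 res 0.4
far ball [275 138] score 0.89 tilt 0.006 res 0.1
ball px [208.8 206.4] score 0.75 tilt 0.003 res 0.4
far ball [275 138] score 0.89 tilt 0.006 res 0.1
t 18.00 pos [0.595  0.0741 0.2228] psi -0.163 z [ 0. -0. -1.] F [-0.14 -0.27 -0.23] op 0.0351 gf 0.0 q6 1.84
```

The bar reads level (same ball positions as at the start: (208.8,206.4) and (275,138)) and steady with the fingers open. I'll withdraw straight up and check again.

Converted, -12 cm is -0.3, -11 cm is -0.275.

>>> {"method": "arm_command", "body": {"series": [{"translation": [0,0,0],"twist": 0,"gripper": 0.5},{"translation": [0,0,-0.0125],"twist": 0,"gripper": 0.5},{"translation": [0,0,-0.0375],"twist": 0,"gripper": 0.5},{"translation": [0,0,-0.075],"twist": 0,"gripper": 0.5},{"translation": [0,0,-0.125],"twist": 0,"gripper": 0.5},{"translation": [0,0,-0.1875],"twist": 0,"gripper": 0.5},{"translation": [0,0,-0.25],"twist": 0,"gripper": 0.5},{"translation": [0,0,-0.3],"twist": 0,"gripper": 0.5},{"translation": [-0.075,0,-0.3],"twist": 0,"gripper": 0.5},{"translation": [-0.175,0,-0.3],"twist": 0,"gripper": 0.5},{"translation": [-0.275,0,-0.3],"twist": 0,"gripper": 0.5},{"translation": [-0.275,0,-0.3],"twist": 0,"gripper": 0.5}]}}

```text
t: 19.0
position: [0.4804, 0.0924, 0.3434]
tcp_rot: [0.997, -0.081, -0.001, -0.0]
ft_force: [-0.0, -0.5, 0.7]
opening: 0.0437
gripper_force: 0.0
```

```bash
python3 - <<'E'
from h import *
for i in range(8):
    S=eyes.capture('side')[:,:,::-1]
    if i%3==0: tilt(S); tilt2(S)
T=eyes.capture('top')[:,:,::-1]
cv2.imwrite('pics/s17.png',S); cv2.imwrite('pics/t17.png',T); st()
A=crop(S,190,110,320,260,4)[:, :520]; Bc=crop(T,185,130,325,230,2)
O=np.zeros((600,800,3),np.uint8);O[:,:520]=A;O[:200,520:800]=Bc
cv2.imwrite('pics/c8.png',O)
E
```

```text
ball px [209.1 206.3] score 0.85 tilt 0.005 res 0.7
far ball [275 138] score 0.80 tilt 0.006 res 0.1
ball px [209.1 206.3] score 0.85 tilt 0.005 res 0.7
far ball [275 138] score 0.87 tilt 0.006 res 0.1
ball px [209.  206.3] score 0.86 tilt 0.005 res 0.7
far ball [275 138] score 0.88 tilt 0.006 res 0.1
t 19.45 pos [0.4871 0.0919 0.3425] psi -0.164 z [-0. -0. -1.] F [-0.81  0.23  0.08] op 0.0438 gf 0.0 q6 1.90
```

View pics/c8.png

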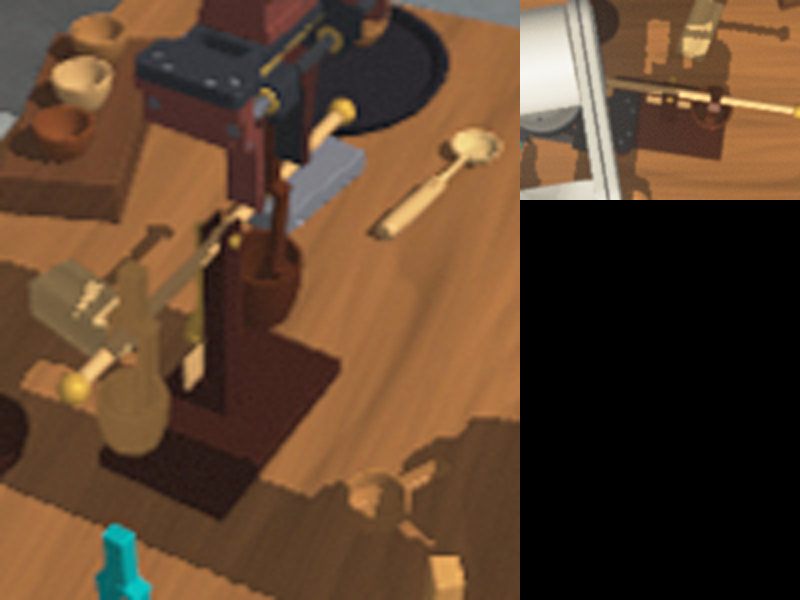

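Both dippers hang free: the small at crop (135,350), the large at (270,260). The bar is steady and matches its starting level, with balls at (209,206.3) and (275,138), and the gripper is clear. Handing in.

```bash
python3 -c "
from plant import workorder
print(workorder.finish_job())"
```

```text
the job is handed in; nothing more can be done
None
```

I handed the job in at about 19.5 s: both dippers hang released on opposite arms, and the bar reads level to about 0.01 rad and steady in the side camera. The hand-in returned no verdict.

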